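# Make up the table caddy for supper

## Robot

A 6-joint arm with a two-finger parallel gripper is mounted at the origin on a cart in front of the work surface, level with it; the furniture and walls round the work are solid. World frame = base frame: x ahead of the robot, y to its left, z up, the work surface at z = 0. Lengths are in m, angles in rad, forces in N, time in s.
With the tool pointing down it reaches from about 0.375 to 0.9 m from the base axis. Payload 3.1 kg.
Tool frame: the origin (TCP) lies between the finger pads; the fingertips stand robot.finger_overhang ahead of it and the grasp point (between the pads) lies 3 mm ahead of it (robot.finger_overhang is the distance from the TCP to the fingertips, in m); z points along the fingers, y is the line along which they close (so a half turn about z gives the same grasp; the last joint's range is limited). The gripper opens to 87 mm and grips with 3 to 60 N. Pads are 19 mm wide; open, the fingers measure 117 mm over their backs; the gripper's body (75 mm by 190 mm) begins 51 mm behind the grasp point.
Start: joints at [-1.371, 0.527, 1.433, -0, 1.181, -0.178], TCP at [0.231, -0.581, 0.245] pointing down, gripper open.
Joint ranges: [-3.08, 3.08], [-0.75, 2.2], [0.22, 2.44], [-1.43, 4.57], [0, 2.65], [-2.85, 2.85]. Speed limits (rad/s): [2.79, 2.79, 3.14, 3.14, 3.14, 3.14].

## Interface

Orientations are given as a unit quaternion [x, y, z, w].
In Python, from rig import get_obs, vision, hand_in, nets, robot gives the robot as it stands.
- The arm moves only by the tool apply_moves, never from a script. Its argument "series" is a list of rows, each an object with "offset": the shift along the world's x, y, z in cm, a list of three; "rot": the turn, a rotation vector about the world's x, y, z in degrees, a list of three. A call has 1 to 20 rows; each row is the pose to reach, as a shift and turn from the pose commanded when the call began; what a row does not reach only later rows make up. A row lasts 1/10 s, in which the tool goes at most 50 mm and 8.59 degrees, less where a joint would pass 70% of its speed; a pose out of reach is approached as far as the arm can. A call with a gripper value outside its range is refused whole. "hand" is the opening, from 0 (shut) to 1 (fully open), set as the call begins (left out, the last holds). The fingers move at their own pace and stop on an object; "newtons" is the grip in N (left out, the last holds). Time passes only in rows, so rows that repeat a pose let the fingers close. It gives the time, the measured TCP pose, the force, the opening and the grip force at its end, in the units of the state.
- get_obs(): the state, without advancing time (a new reading comes with each control period).
- vision.camera(name): name is "side" or "top" or "wrist"; returns the picture (480x640x3 uint8, red, green, blue); there is no depth.
- vision.calibration(name): a dict with "K" (3x3 intrinsics, pixels), "R" (3x3) and "t" (3): a world point X has camera coordinates R X + t. Camera axes: x right, y down, z forward; pixel columns grow to the right and rows downward; lengths in m; the calibration is good to about 2 mm. A picture is of the moment at which its call begins: read the wrist's pose just before it. calibration takes no time and is no camera call; for the wrist camera it gives the pose at the moment of the call.
- hand_in(): hands the job in; it is judged then, once.
Trained networks look in the newest picture that a camera, given by its name, has taken for a name from the list of things; names that differ only in an ending like _2 or _b are one class to them, and where a whole thing is asked for, a point or a joint stands for the part that bears it (a point fixed in the world has none). Each returns a list of dicts, best first, with "conf" (0 to 1); they miss things now and then, are a little off and sometimes report something else, mostly with a low value. They report only what shows in the picture. A call takes as long as a camera call. They do not tell look-alikes from the thing itself.
- nets.search_frame(camera, query): "centre" ([x, y, z] in m, in world coordinates, good to about 4 mm: the middle of the surface that is visible of it).
- nets.spot_point(camera, query): "centre" ([x, y, z] in m, in world coordinates, good to about 4 mm: a listed point, or the origin of a listed thing).
The state is a dict: "time": time; "q": joint angles; "joint_velocities": joint speeds; "joint_torque": joint torques, N m; "position": TCP position; "tool_rot": TCP orientation; "ft_force": force on the tool from outside, world axes, zero at the start; "moment": the same for the moment, N m; "grip_width": finger opening in m; "grip_force": force on a finger pad.
Only numpy, scipy, OpenCV 4.12 (cv2) and the standard library are available. Lean on these libraries where they do the work, as an engineer would, in place of code of your own. Each camera call takes 0.05 s, during which the arm holds its last target. There are 200 camera calls.

## Task

Make up the wooden table caddy for supper from what stands on the open worktop to its left and right: the salt shaker goes in the narrow white cup, the pepper mill in the deep white tube and the little steel cup in the wide low white ring, all upright, and the lemon lies lengthwise in the oval white dish, each fully down in its holder. The spice jar with the white and green cap and the yoghurt pot do not belong: leave them where they stand.

Things in the scene. Friction and masses are not known exactly. Their poses are not given: they have to be found in the camera images.
- salt_shaker: salt shaker to be moved, on the open worktop beside the caddy (not the one by the window at the far left back, which is out of reach): plain grey body, lighter grey domed top with holes, loose, upright, 44 mm in diameter up to 70 mm, 34 mm at the top, 90 mm tall, about 0.1 kg. Origin: centre of its underside, z up along its axis.
- pepper_mill: pepper mill to be moved, on the open worktop beside the caddy (not the one by the window at the far left back, out of reach): dark brown turned wood, small steel knob on top, loose, upright, 150 mm tall, foot 58 mm in diameter, round head 50 mm in diameter from 109 to 139 mm above the foot (a good grip), about 0.18 kg. Origin: centre of its underside, z up.
- steel_cup: steel cup to be moved: small plain pale grey metal cup, open at the top, empty, loose, upright, 65 mm in diameter at the rim, 54 mm at the foot, 61 mm tall, about 0.09 kg. Can be gripped across its outside. Origin: centre of its underside, z up.
- lemon_mid (a point): middle of the lemon to be moved: yellow, loose, lying on its side, 78 mm long along its x axis, 55 mm wide along its y axis, 56 mm high, about 0.11 kg; this point is 28 mm above the surface it lies on.
- salt_cup: holder for the salt shaker: narrow white stoneware cup, inner diameter 58 mm, wall 4 mm, 30 mm high, inner floor 4 mm above its origin (centre of its underside, 8 mm above the worktop). One of four fixed holders in the four bays (2 by 2, centres 106 mm apart) of the square wooden caddy; which holder stands in which bay changes.
- mill_tube: holder for the pepper mill: deep white stoneware tube with a floor, inner diameter 74 mm, wall 4 mm, 44 mm high, inner floor 4 mm above its origin (centre of its underside, 8 mm above the worktop). Fixed in a bay of the caddy. The caddy is fixed, 232 mm square; its axes are the holders' axes; its two walls across x stand 40 mm above the worktop, the other two 18 mm.
- cup_ring: holder for the steel cup: wide low white stoneware ring with a floor, inner diameter 80 mm, wall 4 mm, 14 mm high, inner floor 4 mm above its origin. Origin: centre of its underside, 8 mm above the worktop. In one of the bays of the caddy; does not move.
- lemon_dish: holder for the lemon: low oval white stoneware dish, inside about 89 mm along its x axis and 69 mm along its y axis, rim 14 mm high, inner floor 4 mm above its origin. The lemon lies in it with its long axis along the dish's x axis (either way round). Origin: centre of its underside, 8 mm above the worktop. In one of the bays of the caddy; does not move.
- spice_jar: spice jar that stays where it is: clear jar of grey spice with a green label and a white cap with a green top, loose, 40 mm in diameter, 101 mm tall, easily mistaken for the salt shaker. Origin: centre of its underside.
- yoghurt_pot: yoghurt pot that stays where it is: white tapered pot with a foil lid and a picture of red fruit, loose, 72 mm in diameter, 71 mm tall, about the size of the steel cup. Origin: centre of its underside.
Not all that is in view belongs to the job. Leave any pink or turquoise look-alike of the salt_shaker alone.

How it is judged:
By the outcome, as a careful person would: the job done as asked, in the order asked, and still so for the second after the job is handed in, with the robot touching nothing.
It also fails if it takes over 104 s, if anything falls off the work surface, if the arm or the gripper's body presses on something with over 40 N, if the wrist force passes 120 N, or if a joint passes its speed limit or range.

## Working session

There is one attempt and no reset: what is moved stays moved. The work goes in short steps, Python scripts to look and compute and a tool call to move; the robot and the scene stay as the last step left them, time stands still between calls to the robot, and variables do not carry over. Pictures are saved under pics/ and viewed, at most 14 in all, crops included, and the job is handed in when it is done.

Besides the shell and the picture viewer there is one more tool, called after "Call:" by a JSON object that holds its "method" and its "body", one argument or row to a line. apply_moves: Moves the arm, as the interface text tells. Its arguments: {"type":"object","properties":{"series":{"type":"array"},"hand":{"type":"number"},"newtons":{"type":"number"}},"required":["series"]}

```bash
mkdir -p pics; python3 - <<'E'
from rig import get_obs, vision, nets, robot
import cv2, numpy as np
o=get_obs(); print({k:np.round(v,3).tolist() for k,v in o.items()}); print([ (a,getattr(robot,a)) for a in dir(robot) if a[0]!='_'])
for c in ['top','side']:
    cv2.imwrite(f'pics/{c}0.png',vision.camera(c)[:,:,::-1])
    k=vision.calibration(c); R=np.array(k['R']); print(c,(-R.T@k['t']).round(3),np.round(R,2).tolist(),np.array(k['K'])[0,0])
    for n in ['salt_shaker','pepper_mill','steel_cup','lemon_mid','salt_cup','mill_tube','cup_ring','lemon_dish','spice_jar','yoghurt_pot']:
        print(n,[(np.round(d['centre'],3).tolist(),round(d['conf'],2)) for d in nets.spot_point(c,n)][:4])
E
```

```text
{'time': 0.0, 'q': [-1.371, 0.528, 1.434, -0.0, 1.181, -0.178], 'joint_velocities': [-0.0, 0.002, 0.001, 0.0, 0.001, -0.001], 'joint_torque': [-0.002, -44.005, -17.66, 0.063, 0.058, -0.0], 'position': [0.23, -0.58, 0.244], 'tool_rot': [0.982, 0.188, -0.0, -0.001], 'ft_force': [-0.667, -0.398, -0.086], 'moment': [-0.038, 0.047, 0.029], 'grip_force': 0.0, 'grip_width': 0.087}
[('Unreachable', <class 'rig.Unreachable'>), ('finger_overhang', 0.022)]
top [ 0.428 -0.011  1.216] [[-0.02, -1.0, -0.0], [-1.0, 0.02, -0.07], [0.07, 0.0, -1.0]] 483.14473046259457
salt_shaker [([0.477, 0.397, -0.002], 0.89), ([0.564, 0.395, -0.0], 0.79), ([0.377, 0.395, -0.004], 0.66)]
pepper_mill [([0.573, 0.288, -0.002], 0.66), ([0.498, -0.397, -0.001], 0.22)]
steel_cup [([0.412, 0.279, 0.0], 0.69), ([0.465, -0.018, 0.011], 0.36)]
lemon_mid [([0.426, -0.279, 0.03], 0.93)]
salt_cup [([0.572, 0.086, 0.01], 0.6)]
mill_tube [([0.463, -0.021, 0.008], 0.88)]
cup_ring [([0.571, -0.02, 0.003], 0.58)]
lemon_dish [([0.467, 0.084, 0.008], 0.69)]
spice_jar [([0.498, -0.395, -0.005], 0.69)]
yoghurt_pot [([0.569, -0.286, -0.002], 0.76)]
side [0.227 1.477 0.657] [[-0.98, -0.19, -0.01], [-0.06, 0.37, -0.92], [0.18, -0.91, -0.38]] 571.1806054473466
salt_shaker [([0.48, 0.398, -0.001], 0.66), ([0.372, 0.394, -0.003], 0.57)]
pepper_mill [([0.572, 0.288, 0.0], 0.64)]
steel_cup [([0.406, 0.28, 0.002], 0.89)]
lemon_mid [([0.428, -0.279, 0.024], 0.53)]
salt_cup [([0.569, 0.084, 0.009], 0.86)]
mill_tube [([0.466, -0.015, 0.006], 0.61), ([0.428, -0.278, 0.024], 0.25)]
cup_ring [([0.569, -0.022, 0.009], 0.71)]
lemon_dish [([0.462, 0.084, 0.006], 0.86)]
spice_jar [([0.5, -0.394, 0.001], 0.67)]
yoghurt_pot [([0.406, 0.282, 0.001], 0.63), ([0.569, -0.292, -0.001], 0.6)]
```

View pics/top0.png

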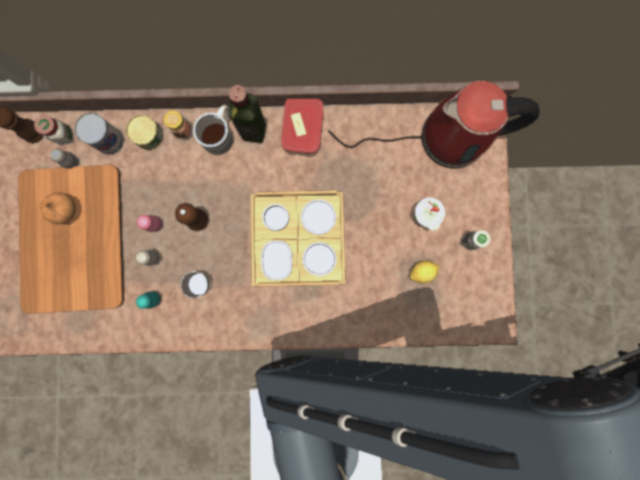

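View pics/side0.png

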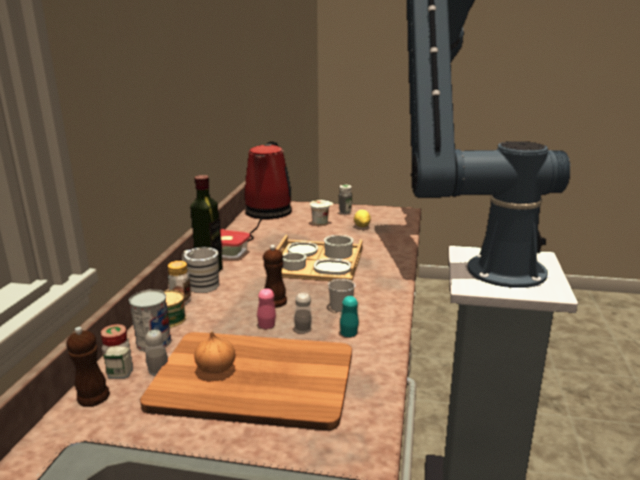

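Shaker candidates in the top image are pink (148,222), grey (147,257) and turquoise (148,300), plus a grey one at the far left back (62,157). The spice jar is at (478,240). The plain grey one at (147,257) fits the description. I'll confirm it in a crop and measure the lemon and caddy angles.

```bash
cat > h.py <<'E'
import numpy as np, cv2
from rig import get_obs, vision, nets, robot
def proj(k,X):
    p=np.array(k['K'])@(np.array(k['R'])@np.array(X)+k['t']); return p[:2]/p[2]
def ray(k,uv,z):
    R=np.array(k['R']); c=-R.T@k['t']; d=R.T@np.linalg.solve(np.array(k['K']),[*uv,1.]); return c+d*(z-c[2])/d[2]
E
python3 - <<'E'
from h import *
a=cv2.imread('pics/top0.png'); s=cv2.imread('pics/side0.png'); k=vision.calibration('top')
r=lambda im,y,x,h,w,W,H: cv2.resize(im[y:y+h,x:x+w],(W,H),interpolation=cv2.INTER_CUBIC)
top=np.hstack([r(a,180,120,130,130,390,300)[:, :],r(a,185,240,105,110,400,300)])
bot=np.hstack([r(s,240,230,110,140,390,300),r(a,190,390,100,110,400,300)])
cv2.imwrite('pics/crop1.png',np.vstack([top,bot]))
hsv=cv2.cvtColor(a,cv2.COLOR_BGR2HSV)
m=cv2.inRange(hsv,(20,130,90),(35,255,255)); m[:250]=0;m[300:]=0;m[:,:400]=0
p=np.argwhere(m)[:,::-1]; W=np.array([ray(k,u,.028)[:2] for u in p]); c=W.mean(0); w,v=np.linalg.eigh(np.cov((W-c).T)); print('lemon',len(p),c,np.sqrt(w)*4,np.degrees(np.arctan2(v[1,1],v[0,1])))
E
```

```text
lemon 465 [ 0.42615335 -0.27513862] [0.05155555 0.07186036] 108.44251277439481
```

View pics/crop1.png

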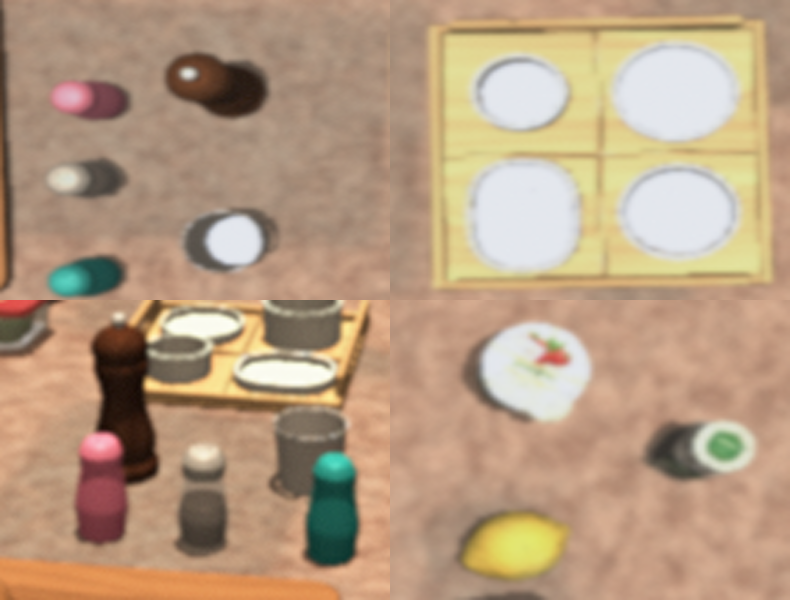

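The crop shows the plain grey shaker between the pink and turquoise ones. The jar with the green cap is far away on the right. In the caddy, salt_cup is top-left, cup_ring top-right, lemon_dish bottom-left (long axis along world x) and mill_tube bottom-right. The task sets no order, and the tall mill would block the gripper body at the dish, so I'll place it last.

Call:
{"method": "apply_moves", "body": {
  "series": [
    {"offset": [26.9,58.1,1.5],"rot": [0,0,-21.7]},
    {"offset": [26.9,58.1,1.5],"rot": [0,0,-21.7]},
    {"offset": [26.9,58.1,1.5],"rot": [0,0,-21.7]},
    {"offset": [26.9,58.1,1.5],"rot": [0,0,-21.7]},
    {"offset": [26.9,58.1,1.5],"rot": [0,0,-21.7]},
    {"offset": [26.9,58.1,1.5],"rot": [0,0,-21.7]},
    {"offset": [26.9,58.1,1.5],"rot": [0,0,-21.7]},
    {"offset": [26.9,58.1,1.5],"rot": [0,0,-21.7]},
    {"offset": [26.9,58.1,1.5],"rot": [0,0,-21.7]},
    {"offset": [26.9,58.1,1.5],"rot": [0,0,-21.7]},
    {"offset": [26.9,58.1,1.5],"rot": [0,0,-21.7]},
    {"offset": [26.9,58.1,1.5],"rot": [0,0,-21.7]},
    {"offset": [24.7,97.8,0],"rot": [0,0,-21.7]},
    {"offset": [24.7,97.8,0],"rot": [0,0,-21.7]},
    {"offset": [24.7,97.8,0],"rot": [0,0,-21.7]},
    {"offset": [24.7,97.8,0],"rot": [0,0,-21.7]},
    {"offset": [24.7,97.8,0],"rot": [0,0,-21.7]},
    {"offset": [24.7,97.8,0],"rot": [0,0,-21.7]},
    {"offset": [24.7,97.8,0],"rot": [0,0,-21.7]},
    {"offset": [24.7,97.8,0],"rot": [0,0,-21.7]}
  ],
  "hand": 1,
  "newtons": 15
}}

```text
time: 3.1
position: [0.4777, 0.3654, 0.2457]
tool_rot: [1.0, -0.0, 0.0, -0.0]
ft_force: [1.4, -0.4, 0.1]
grip_width: 0.0873
grip_force: 0.0
```

```bash
python3 - <<'E'
from h import *
v=vision.camera('wrist'); cv2.imwrite('pics/w1.png',v[:,:,::-1])
for n in ['salt_shaker','steel_cup','pepper_mill']: print(n,[(np.round(d['centre'],4).tolist(),round(d['conf'],2)) for d in nets.spot_point('wrist',n)][:4])
for c in ['top']:
  vision.camera(c)
  for n in ['salt_cup','mill_tube','cup_ring','lemon_dish','steel_cup','pepper_mill','salt_shaker']: print(n,[(np.round(d['centre'],4).tolist(),round(d['conf'],2)) for d in nets.spot_point(c,n)][:4])
o=get_obs();print(o['position'],o['q'])
E
```

```text
salt_shaker [([0.4801, 0.3979, -0.0004], 0.92), ([0.5681, 0.3931, 0.0012], 0.6), ([0.3732, 0.3936, -0.0007], 0.59)]
steel_cup [([0.4064, 0.2845, -0.0004], 0.77)]
pepper_mill [([0.5692, 0.2858, 0.0006], 0.85)]
salt_cup [([0.5744, 0.0838, 0.0077], 0.64), ([0.571, -0.2852, -0.0], 0.47)]
mill_tube [([0.4955, -0.3985, -0.0032], 0.36)]
cup_ring [([0.5721, -0.0205, 0.0062], 0.92)]
lemon_dish [([0.4667, 0.0889, 0.01], 0.72)]
steel_cup [([0.407, 0.279, 0.0001], 0.91), ([0.5715, 0.0835, 0.006], 0.25)]
pepper_mill [([0.5721, 0.2881, -0.002], 0.83), ([0.4795, 0.3963, 0.0014], 0.44)]
salt_shaker [([0.3727, 0.3976, -0.0029], 0.65), ([0.5661, 0.393, -0.0001], 0.62), ([0.4789, 0.3985, -0.0019], 0.41)]
[0.47837592 0.36212417 0.24589755] [ 4.61906184e-01  4.92005796e-01  1.49619916e+00 -6.00204692e-05
  1.15323068e+00  2.03545838e+00]
```

View pics/w1.png

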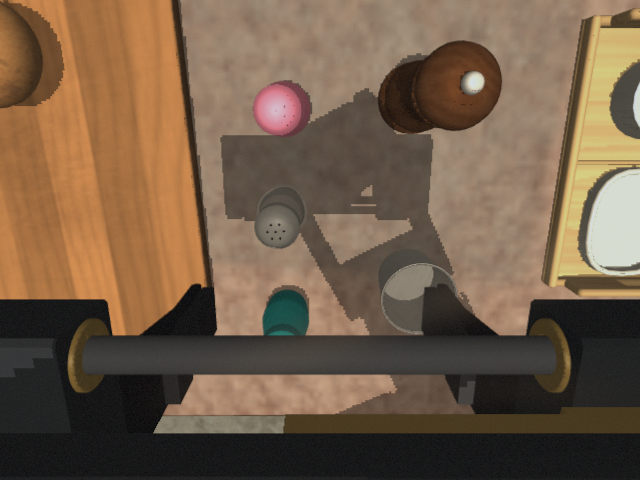

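The grey shaker with the holes is at (277,217) in the wrist view, between pink and turquoise. Descending onto it.

Call:
{"method": "apply_moves", "body": {
  "series": [
    {"offset": [0.1,3.6,-4],"rot": [0,0,0]},
    {"offset": [0.1,3.6,-8],"rot": [0,0,0]},
    {"offset": [0.1,3.6,-12],"rot": [0,0,0]},
    {"offset": [0.1,3.6,-16],"rot": [0,0,0]},
    {"offset": [0.1,3.6,-18.6],"rot": [0,0,0]},
    {"offset": [0.1,3.6,-18.6],"rot": [0,0,0]},
    {"offset": [0.1,3.6,-18.6],"rot": [0,0,0]}
  ]
}}

```text
time: 4.4
position: [0.4794, 0.399, 0.0598]
tool_rot: [1.0, -0.001, -0.0, 0.0]
ft_force: [-0.7, -0.7, -0.0]
grip_width: 0.0874
grip_force: 0.0
```

Call:
{"method": "apply_moves", "body": {
  "series": [
    {"offset": [0,0,0],"rot": [0,0,0]},
    {"offset": [0,0,0],"rot": [0,0,0]},
    {"offset": [0,0,0],"rot": [0,0,0]},
    {"offset": [0,0,0],"rot": [0,0,0]},
    {"offset": [0,0,0],"rot": [0,0,0]},
    {"offset": [0,0,0],"rot": [0,0,0]}
  ],
  "hand": 0,
  "newtons": 15
}}

```text
time: 5.0
position: [0.479, 0.3992, 0.0599]
tool_rot: [1.0, -0.0, 0.0, -0.0]
ft_force: [0.4, -0.6, -1.4]
grip_width: 0.0471
grip_force: 0.0
```

Call:
{"method": "apply_moves", "body": {
  "series": [
    {"offset": [0,0,0],"rot": [0,0,0]},
    {"offset": [0,0,0],"rot": [0,0,0]},
    {"offset": [0,0,0],"rot": [0,0,0]},
    {"offset": [0,0,2],"rot": [0,0,0]},
    {"offset": [0,0,6],"rot": [0,0,0]},
    {"offset": [0,0,10],"rot": [0,0,0]},
    {"offset": [0,0,14],"rot": [0,0,0]},
    {"offset": [0,0,18],"rot": [0,0,0]},
    {"offset": [9.2,-31.3,18],"rot": [0,0,0]},
    {"offset": [9.2,-31.3,18],"rot": [0,0,0]},
    {"offset": [9.2,-31.3,18],"rot": [0,0,0]},
    {"offset": [9.2,-31.3,18],"rot": [0,0,0]},
    {"offset": [9.2,-31.3,18],"rot": [0,0,0]},
    {"offset": [9.2,-31.3,18],"rot": [0,0,0]},
    {"offset": [9.2,-31.3,18],"rot": [0,0,0]},
    {"offset": [9.2,-31.3,18],"rot": [0,0,0]},
    {"offset": [9.2,-31.3,18],"rot": [0,0,0]},
    {"offset": [9.2,-31.3,18],"rot": [0,0,0]}
  ]
}}

```text
time: 6.8
position: [0.5702, 0.0872, 0.2393]
tool_rot: [1.0, -0.0, -0.001, -0.0]
ft_force: [-0.1, -0.6, -0.9]
grip_width: 0.039
grip_force: 14.7
```

```bash
python3 - <<'E'
from h import *
v=vision.camera('wrist'); cv2.imwrite('pics/w2.png',v[:,:,::-1])
for n in ['salt_cup','mill_tube','cup_ring','lemon_dish']: print(n,[(np.round(d['centre'],4).tolist(),round(d['conf'],2)) for d in nets.spot_point('wrist',n)][:4])
vision.camera('side')
for n in ['salt_cup','mill_tube','cup_ring','lemon_dish','salt_shaker']: print(n,[(np.round(d['centre'],4).tolist(),round(d['conf'],2)) for d in nets.spot_point('side',n)][:4])
o=get_obs();print(o['position'],o['grip_width'],o['grip_force'])
E
```

```text
salt_cup [([0.5664, 0.0857, 0.0101], 0.76)]
mill_tube [([0.468, -0.0183, 0.0068], 0.71), ([0.5676, 0.0827, 0.0087], 0.19)]
cup_ring [([0.5671, -0.0203, 0.009], 0.7)]
lemon_dish []
salt_cup [([0.5693, 0.0815, 0.0106], 0.84)]
mill_tube [([0.4643, -0.0183, 0.01], 0.63)]
cup_ring [([0.5682, -0.0198, 0.0037], 0.8)]
lemon_dish [([0.4652, 0.0868, 0.0059], 0.97)]
salt_shaker [([0.3725, 0.395, -0.001], 0.96), ([0.5584, 0.3893, 0.0002], 0.8), ([0.5716, 0.0875, 0.1828], 0.62)]
[0.57096322 0.08633913 0.23969345] 0.03910546815882334 14.715053325053304
```

View pics/w2.png

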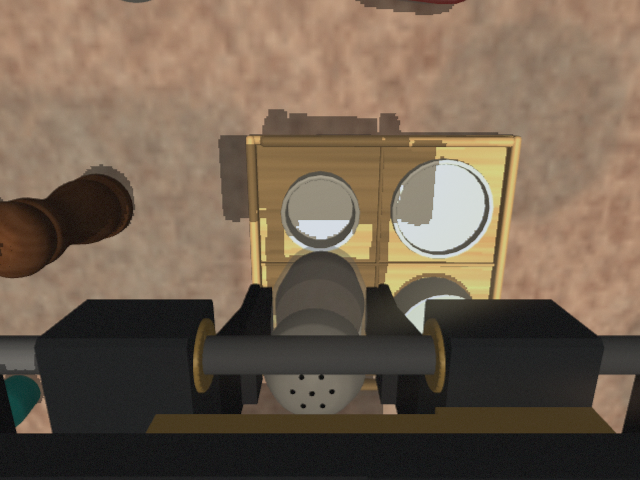

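Shaker held upright over the cup at (320,212). Lowering.

Call:
{"method": "apply_moves", "body": {
  "series": [
    {"offset": [0,0,-4],"rot": [0,0,0]},
    {"offset": [0,0,-8],"rot": [0,0,0]},
    {"offset": [0,0,-12],"rot": [0,0,0]},
    {"offset": [0,0,-14.5],"rot": [0,0,0]},
    {"offset": [0,0,-15.5],"rot": [0,0,0]},
    {"offset": [0,0,-16.2],"rot": [0,0,0]},
    {"offset": [0,0,-16.8],"rot": [0,0,0]},
    {"offset": [0,0,-16.8],"rot": [0,0,0]},
    {"offset": [0,0,-16.8],"rot": [0,0,0]}
  ]
}}

```text
time: 8.25
position: [0.5717, 0.0862, 0.0727]
tool_rot: [1.0, -0.0, 0.001, 0.0]
ft_force: [-1.5, 0.7, -0.8]
grip_width: 0.0389
grip_force: 14.7
```

Call:
{"method": "apply_moves", "body": {
  "series": [
    {"offset": [0,0,0],"rot": [0,0,0]},
    {"offset": [0,0,0],"rot": [0,0,0]},
    {"offset": [0,0,0],"rot": [0,0,0]},
    {"offset": [0,0,2],"rot": [0,0,0]},
    {"offset": [0,0,6],"rot": [0,0,0]},
    {"offset": [0,0,10],"rot": [0,0,0]},
    {"offset": [0,0,14],"rot": [0,0,0]},
    {"offset": [0,0,17],"rot": [0,0,0]},
    {"offset": [-16.3,19.6,17],"rot": [0,0,0]},
    {"offset": [-16.3,19.6,17],"rot": [0,0,0]},
    {"offset": [-16.3,19.6,17],"rot": [0,0,0]},
    {"offset": [-16.3,19.6,17],"rot": [0,0,0]},
    {"offset": [-16.3,19.6,17],"rot": [0,0,0]},
    {"offset": [-16.3,19.6,17],"rot": [0,0,0]},
    {"offset": [-16.3,19.6,17],"rot": [0,0,0]}
  ],
  "hand": 1,
  "newtons": 20
}}

```text
time: 9.75
position: [0.4069, 0.2832, 0.242]
tool_rot: [1.0, 0.001, 0.0, 0.0]
ft_force: [-0.2, 0.5, 0.4]
grip_width: 0.0868
grip_force: 0.0
```

```bash
python3 - <<'E'
from h import *
vision.camera('top');vision.camera('side')
for c in ['top','side']:
  for n in ['salt_shaker','steel_cup']: print(n,[(np.round(d['centre'],4).tolist(),round(d['conf'],2)) for d in nets.spot_point(c,n)][:4])
o=get_obs();print(o['position'],o['grip_width'])
E
```

```text
salt_shaker [([0.5627, 0.3941, 0.001], 0.85), ([0.5675, 0.0828, 0.012], 0.61)]
steel_cup [([0.5698, -0.2844, -0.0012], 0.35)]
salt_shaker [([0.5635, 0.3922, 0.0005], 0.76), ([0.3732, 0.3951, 0.0013], 0.67), ([0.5749, 0.0835, 0.0126], 0.62)]
steel_cup [([0.4074, 0.2774, 0.0018], 0.94)]
[0.40911753 0.28119997 0.2415897 ] 0.08728860271027776
```

Salt is down in its cup (z = 12 mm). Now the steel cup.

Call:
{"method": "apply_moves", "body": {
  "series": [
    {"offset": [0,-0.1,-5],"rot": [0,0,0]},
    {"offset": [0,-0.1,-10],"rot": [0,0,0]},
    {"offset": [0,-0.1,-14],"rot": [0,0,0]},
    {"offset": [0,-0.1,-17],"rot": [0,0,0]},
    {"offset": [0,-0.1,-19.1],"rot": [0,0,0]},
    {"offset": [0,-0.1,-19.1],"rot": [0,0,0]},
    {"offset": [0,-0.1,-19.1],"rot": [0,0,0]}
  ]
}}

```text
time: 10.75
position: [0.4086, 0.2807, 0.0506]
tool_rot: [1.0, -0.001, -0.0, 0.0]
ft_force: [-0.6, 0.1, -0.3]
grip_width: 0.0869
grip_force: 0.0
```

Call:
{"method": "apply_moves", "body": {
  "series": [
    {"offset": [0,0,0],"rot": [0,0,0]},
    {"offset": [0,0,0],"rot": [0,0,0]},
    {"offset": [0,0,0],"rot": [0,0,0]},
    {"offset": [0,0,0],"rot": [0,0,0]},
    {"offset": [0,0,0],"rot": [0,0,0]},
    {"offset": [0,0,0],"rot": [0,0,0]},
    {"offset": [0,0,2],"rot": [0,0,0]},
    {"offset": [0,0,4],"rot": [0,0,0]}
  ],
  "hand": 0,
  "newtons": 20
}}

```text
time: 11.55
position: [0.4072, 0.2809, 0.0905]
tool_rot: [1.0, -0.0, -0.001, 0.0]
ft_force: [0.4, -0.5, -1.2]
grip_width: 0.0616
grip_force: 19.9
```

Call:
{"method": "apply_moves", "body": {
  "series": [
    {"offset": [0,0,5],"rot": [0,0,0]},
    {"offset": [0,0,10],"rot": [0,0,0]},
    {"offset": [0,0,15],"rot": [0,0,0]},
    {"offset": [16.2,-30,15],"rot": [0,0,0]},
    {"offset": [16.2,-30,15],"rot": [0,0,0]},
    {"offset": [16.2,-30,15],"rot": [0,0,0]},
    {"offset": [16.2,-30,15],"rot": [0,0,0]},
    {"offset": [16.2,-30,15],"rot": [0,0,0]},
    {"offset": [16.2,-30,15],"rot": [0,0,0]},
    {"offset": [16.2,-30,15],"rot": [0,0,0]},
    {"offset": [16.2,-30,15],"rot": [0,0,0]},
    {"offset": [16.2,-30,15],"rot": [0,0,0]},
    {"offset": [16.2,-30,15],"rot": [0,0,0]}
  ]
}}

```text
time: 12.85
position: [0.5686, -0.0177, 0.2401]
tool_rot: [1.0, -0.0, -0.001, -0.001]
ft_force: [0.5, -0.2, -1.3]
grip_width: 0.0613
grip_force: 19.9
```

Call:
{"method": "apply_moves", "body": {
  "series": [
    {"offset": [0,0,-5],"rot": [0,0,0]},
    {"offset": [0,0,-10],"rot": [0,0,0]},
    {"offset": [0,0,-14],"rot": [0,0,0]},
    {"offset": [0,0,-16],"rot": [0,0,0]},
    {"offset": [0,0,-17],"rot": [0,0,0]},
    {"offset": [0,0,-17.7],"rot": [0,0,0]},
    {"offset": [0,0,-17.7],"rot": [0,0,0]},
    {"offset": [0,0,-17.7],"rot": [0,0,0]}
  ]
}}

```text
time: 13.65
position: [0.5709, -0.0186, 0.0648]
tool_rot: [1.0, -0.0, 0.001, 0.0]
ft_force: [0.0, -0.2, -0.2]
grip_width: 0.0619
grip_force: 20.1
```

Call:
{"method": "apply_moves", "body": {
  "series": [
    {"offset": [0,0,-0.1],"rot": [0,0,0]},
    {"offset": [0,0,-0.1],"rot": [0,0,0]}
  ]
}}

```text
time: 13.85
position: [0.5704, -0.0189, 0.0634]
tool_rot: [1.0, -0.0, 0.001, 0.0]
ft_force: [0.0, -0.0, -1.2]
grip_width: 0.0618
grip_force: 20.1
```

Call:
{"method": "apply_moves", "body": {
  "series": [
    {"offset": [0,0,0],"rot": [0,0,0]},
    {"offset": [0,0,0],"rot": [0,0,0]},
    {"offset": [0,0,0],"rot": [0,0,0]},
    {"offset": [0,0,2],"rot": [0,0,0]},
    {"offset": [0,0,6],"rot": [0,0,0]},
    {"offset": [0,0,10],"rot": [0,0,0]},
    {"offset": [0,0,14],"rot": [0,0,0]},
    {"offset": [0,0,18.2],"rot": [0,0,0]},
    {"offset": [-14.3,-25.8,18.2],"rot": [0,0,-71.6]},
    {"offset": [-14.3,-25.8,18.2],"rot": [0,0,-71.6]},
    {"offset": [-14.3,-25.8,18.2],"rot": [0,0,-71.6]},
    {"offset": [-14.3,-25.8,18.2],"rot": [0,0,-71.6]},
    {"offset": [-14.3,-25.8,18.2],"rot": [0,0,-71.6]},
    {"offset": [-14.3,-25.8,18.2],"rot": [0,0,-71.6]},
    {"offset": [-14.3,-25.8,18.2],"rot": [0,0,-71.6]},
    {"offset": [-14.3,-25.8,18.2],"rot": [0,0,-71.6]},
    {"offset": [-14.3,-25.8,18.2],"rot": [0,0,-71.6]},
    {"offset": [-14.3,-25.8,18.2],"rot": [0,0,-71.6]}
  ],
  "hand": 1
}}

```text
time: 15.65
position: [0.4267, -0.277, 0.2447]
tool_rot: [0.811, -0.586, -0.0, -0.0]
ft_force: [0.3, 0.0, -0.2]
grip_width: 0.0868
grip_force: 0.0
```

```bash
python3 - <<'E'
from h import *
o=get_obs();v=vision.camera('wrist');k=vision.calibration('wrist'); cv2.imwrite('pics/w3.png',v[:,:,::-1])
a=v[:,:,::-1].copy();hsv=cv2.cvtColor(a,cv2.COLOR_BGR2HSV)
m=cv2.inRange(hsv,(20,130,70),(35,255,255)); n,l,st,ce=cv2.connectedComponentsWithStats(m); i=1+st[1:,4].argmax(); print(st[i])
p=np.argwhere(l==i)[:,::-1]; W=np.array([ray(k,u,.028)[:2] for u in p]); c=W.mean(0); w,vv=np.linalg.eigh(np.cov((W-c).T)); print('lemon',c,np.sqrt(w)*4,np.degrees(np.arctan2(vv[1,1],vv[0,1])))
for cam in ['wrist','top','side']:
  if cam!='wrist': v=vision.camera(cam)
  for n in ['lemon_mid','steel_cup','cup_ring']: print(cam,n,[(np.round(d['centre'],4).tolist(),round(d['conf'],2)) for d in nets.spot_point(cam,n)][:3])
print(o['position'],o['tool_rot'],o['grip_width'])
E
```

```text
[ 287  165   64   89 4104]
lemon [ 0.42747783 -0.27775327] [0.05421362 0.07314755] 110.85078953703145
wrist lemon_mid [([0.4308, -0.2719, 0.0292], 0.64)]
wrist steel_cup []
wrist cup_ring []
top lemon_mid [([0.4246, -0.2822, 0.0293], 0.56)]
top steel_cup [([0.5698, -0.0214, 0.0116], 0.7)]
top cup_ring [([0.5721, -0.0169, 0.0056], 0.93), ([0.5722, 0.2877, -0.0014], 0.66), ([0.5717, 0.0851, 0.0072], 0.35)]
side lemon_mid [([0.4288, -0.281, 0.0282], 0.52)]
side steel_cup [([0.5668, -0.0229, 0.0117], 0.66)]
side cup_ring [([0.5686, -0.0222, 0.0047], 0.59)]
[ 0.42666901 -0.27697174  0.24466644] [ 8.10651050e-01 -5.85529567e-01 -3.70888518e-05 -1.61208267e-05] 0.08680059072206858
```

View pics/w3.png

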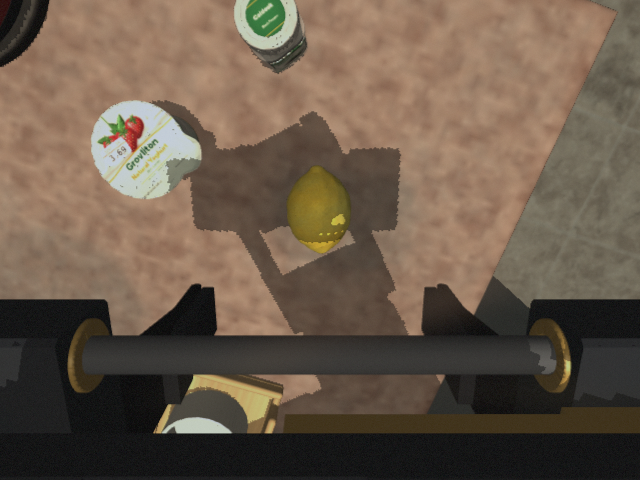

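Steel cup is seated (z about 12 mm). The lemon at (318,208) is aligned with the gripper, and the jar and pot are clear. Descending.

Call:
{"method": "apply_moves", "body": {
  "series": [
    {"offset": [0,0,-5],"rot": [0,0,2]},
    {"offset": [0,0,-10],"rot": [0,0,2]},
    {"offset": [0,0,-15],"rot": [0,0,2]},
    {"offset": [0,0,-18.5],"rot": [0,0,2]},
    {"offset": [0,0,-20.8],"rot": [0,0,2]},
    {"offset": [0,0,-20.8],"rot": [0,0,2]},
    {"offset": [0,0,-20.8],"rot": [0,0,2]}
  ]
}}

```text
time: 16.95
position: [0.4271, -0.2769, 0.0367]
tool_rot: [0.821, -0.571, -0.0, -0.0]
ft_force: [0.6, -0.5, 0.0]
grip_width: 0.087
grip_force: 0.0
```

Call:
{"method": "apply_moves", "body": {
  "series": [
    {"offset": [0,0,0],"rot": [0,0,0]},
    {"offset": [0,0,0],"rot": [0,0,0]},
    {"offset": [0,0,0],"rot": [0,0,0]},
    {"offset": [0,0,0],"rot": [0,0,0]},
    {"offset": [0,0,0],"rot": [0,0,0]},
    {"offset": [0,0,0],"rot": [0,0,0]},
    {"offset": [0,0,0],"rot": [0,0,0]},
    {"offset": [0,0,2],"rot": [0,0,0]},
    {"offset": [0,0,5],"rot": [0,0,0]}
  ],
  "hand": 0,
  "newtons": 20
}}

```text
time: 17.85
position: [0.4258, -0.2757, 0.0855]
tool_rot: [0.821, -0.571, -0.003, -0.001]
ft_force: [0.7, -0.1, -0.5]
grip_width: 0.0536
grip_force: 20.0
```

Call:
{"method": "apply_moves", "body": {
  "series": [
    {"offset": [0,0,5],"rot": [0,0,0]},
    {"offset": [0,0,10],"rot": [0,0,0]},
    {"offset": [0,0,15],"rot": [0,0,0]},
    {"offset": [3.8,36.3,15],"rot": [0,0,69.5]},
    {"offset": [3.8,36.3,15],"rot": [0,0,69.5]},
    {"offset": [3.8,36.3,15],"rot": [0,0,69.5]},
    {"offset": [3.8,36.3,15],"rot": [0,0,69.5]},
    {"offset": [3.8,36.3,15],"rot": [0,0,69.5]},
    {"offset": [3.8,36.3,15],"rot": [0,0,69.5]},
    {"offset": [3.8,36.3,15],"rot": [0,0,69.5]},
    {"offset": [3.8,36.3,15],"rot": [0,0,69.5]},
    {"offset": [3.8,36.3,15],"rot": [0,0,69.5]},
    {"offset": [3.8,36.3,15],"rot": [0,0,69.5]},
    {"offset": [3.8,36.3,15],"rot": [0,0,69.5]},
    {"offset": [3.8,36.3,15],"rot": [0,0,69.5]},
    {"offset": [3.8,36.3,15],"rot": [0,0,69.5]}
  ]
}}

```text
time: 19.45
position: [0.465, 0.0852, 0.2366]
tool_rot: [1.0, -0.003, -0.0, 0.0]
ft_force: [0.1, 0.0, -0.8]
grip_width: 0.0535
grip_force: 20.0
```

```bash
python3 - <<'E'
from h import *
v=vision.camera('wrist'); cv2.imwrite('pics/w4.png',v[:,:,::-1]); o=get_obs()
print(o['position'],o['tool_rot'],o['grip_width'],o['grip_force'])
E
```

```text
[0.46501625 0.08528744 0.23663305] [ 9.99996917e-01 -2.48252279e-03 -4.35729667e-05  2.11014478e-05] 0.053548890851097763 19.99991883058101
```

View pics/w4.png

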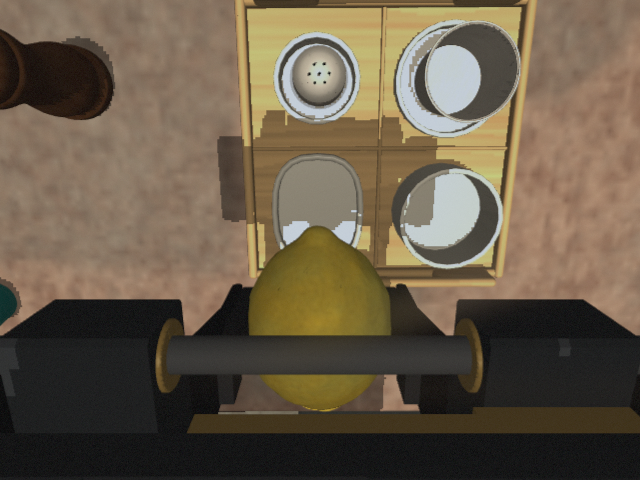

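Lemon is aligned above the dish (dish at 318,208). Salt and cup stand centred in their holders. Lowering.

Call:
{"method": "apply_moves", "body": {
  "series": [
    {"offset": [0,0,-5],"rot": [0,0,0]},
    {"offset": [0,0,-10],"rot": [0,0,0]},
    {"offset": [0,0,-14],"rot": [0,0,0]},
    {"offset": [0,0,-16.5],"rot": [0,0,0]},
    {"offset": [0,0,-17.7],"rot": [0,0,0]},
    {"offset": [0,0,-18.3],"rot": [0,0,0]},
    {"offset": [0,0,-18.8],"rot": [0,0,0]},
    {"offset": [0,0,-18.8],"rot": [0,0,0]},
    {"offset": [0,0,-18.8],"rot": [0,0,0]}
  ]
}}

```text
time: 20.4
position: [0.4659, 0.0862, 0.0497]
tool_rot: [1.0, -0.001, 0.001, 0.0]
ft_force: [-0.2, 0.2, -1.7]
grip_width: 0.0534
grip_force: 20.0
```

Call:
{"method": "apply_moves", "body": {
  "series": [
    {"offset": [0,0,0],"rot": [0,0,0]},
    {"offset": [0,0,0],"rot": [0,0,0]},
    {"offset": [0,0,0],"rot": [0,0,0]},
    {"offset": [0,0,0],"rot": [0,0,0]},
    {"offset": [0,0,2],"rot": [0,0,0]},
    {"offset": [0,0,6],"rot": [0,0,0]},
    {"offset": [0,0,11],"rot": [0,0,0]},
    {"offset": [0,0,16],"rot": [0,0,0]},
    {"offset": [0,0,21],"rot": [0,0,0]},
    {"offset": [0,0,25],"rot": [0,0,0]},
    {"offset": [10.7,20.3,25],"rot": [0,0,0]},
    {"offset": [10.7,20.3,25],"rot": [0,0,0]},
    {"offset": [10.7,20.3,25],"rot": [0,0,0]},
    {"offset": [10.7,20.3,25],"rot": [0,0,0]},
    {"offset": [10.7,20.3,25],"rot": [0,0,0]},
    {"offset": [10.7,20.3,25],"rot": [0,0,0]},
    {"offset": [10.7,20.3,25],"rot": [0,0,0]},
    {"offset": [10.7,20.3,25],"rot": [0,0,0]}
  ],
  "hand": 1
}}

```text
time: 22.2
position: [0.5711, 0.2882, 0.2983]
tool_rot: [1.0, -0.002, -0.001, 0.0]
ft_force: [0.5, -0.6, -0.6]
grip_width: 0.0868
grip_force: 0.0
```

```bash
python3 - <<'E'
from h import *
for cam in ['wrist','top','side']:
  v=vision.camera(cam)
  if cam=='top': cv2.imwrite('pics/t5.png',cv2.resize(v[185:290,120:350,::-1],None,fx=3.4,fy=3.4,interpolation=cv2.INTER_CUBIC))
  for n in ['lemon_mid','pepper_mill']+['mill_tube']*(cam!='wrist'): print(cam,n,[(np.round(d['centre'],4).tolist(),round(d['conf'],2)) for d in nets.spot_point(cam,n)][:3])
o=get_obs();print(o['position'],o['tool_rot'],o['grip_width'])
E
```

```text
wrist lemon_mid [([0.4662, 0.0898, 0.0386], 0.72)]
wrist pepper_mill [([0.5659, 0.2844, 0.0018], 0.85)]
top lemon_mid [([0.4676, 0.0823, 0.0419], 0.96)]
top pepper_mill [([0.5716, 0.287, -0.0009], 0.66)]
top mill_tube [([0.4625, -0.017, 0.0069], 0.69)]
side lemon_mid [([0.4713, 0.0833, 0.0362], 0.89)]
side pepper_mill [([0.5686, 0.2878, 0.0001], 0.69), ([0.5003, -0.3939, 0.0024], 0.39), ([0.571, 0.0799, 0.0073], 0.26)]
side mill_tube [([0.4659, -0.0166, 0.0071], 0.87)]
[0.57196358 0.28905654 0.29870517] [ 9.99998942e-01 -1.45469870e-03  1.16891839e-05 -6.09285185e-06] 0.0871159444287162
```

View pics/t5.png

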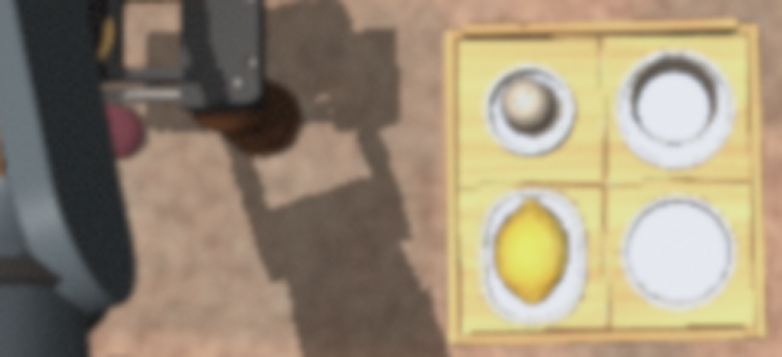

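The top crop shows the lemon lying lengthwise in the dish at (532,250), with salt and cup centred. Now the mill.

Call:
{"method": "apply_moves", "body": {
  "series": [
    {"offset": [-0.1,-0.1,-4],"rot": [0,0,0]},
    {"offset": [-0.1,-0.1,-8],"rot": [0,0,0]},
    {"offset": [-0.1,-0.1,-12],"rot": [0,0,0]},
    {"offset": [-0.1,-0.1,-15],"rot": [0,0,0]},
    {"offset": [-0.1,-0.1,-17.2],"rot": [0,0,0]},
    {"offset": [-0.1,-0.1,-17.2],"rot": [0,0,0]},
    {"offset": [-0.1,-0.1,-17.2],"rot": [0,0,0]}
  ]
}}

```text
time: 23.45
position: [0.5713, 0.2883, 0.1267]
tool_rot: [1.0, -0.001, -0.0, 0.0]
ft_force: [0.8, -0.1, -0.2]
grip_width: 0.0868
grip_force: 0.0
```

Call:
{"method": "apply_moves", "body": {
  "series": [
    {"offset": [0,0,0],"rot": [0,0,0]},
    {"offset": [0,0,0],"rot": [0,0,0]},
    {"offset": [0,0,0],"rot": [0,0,0]},
    {"offset": [0,0,0],"rot": [0,0,0]},
    {"offset": [0,0,0],"rot": [0,0,0]},
    {"offset": [0,0,0],"rot": [0,0,0]},
    {"offset": [0,0,0],"rot": [0,0,0]},
    {"offset": [0,0,0],"rot": [0,0,0]},
    {"offset": [0,0,2],"rot": [0,0,0]},
    {"offset": [0,0,5],"rot": [0,0,0]}
  ],
  "hand": 0,
  "newtons": 25
}}

```text
time: 24.45
position: [0.5688, 0.2876, 0.1741]
tool_rot: [1.0, -0.001, -0.004, 0.001]
ft_force: [-0.7, 0.5, -2.3]
grip_width: 0.0468
grip_force: 25.0
```

Call:
{"method": "apply_moves", "body": {
  "series": [
    {"offset": [0,0,4],"rot": [0,0,0]},
    {"offset": [0,0,8],"rot": [0,0,0]},
    {"offset": [0,0,12.3],"rot": [0,0,0]},
    {"offset": [-3,-8,12.3],"rot": [0,0,0]},
    {"offset": [-10.6,-30.6,12.3],"rot": [0,0,0]},
    {"offset": [-10.6,-30.6,12.3],"rot": [0,0,0]},
    {"offset": [-10.6,-30.6,12.3],"rot": [0,0,0]},
    {"offset": [-10.6,-30.6,12.3],"rot": [0,0,0]},
    {"offset": [-10.6,-30.6,12.3],"rot": [0,0,0]},
    {"offset": [-10.6,-30.6,12.3],"rot": [0,0,0]},
    {"offset": [-10.6,-30.6,12.3],"rot": [0,0,0]},
    {"offset": [-10.6,-30.6,12.3],"rot": [0,0,0]},
    {"offset": [-10.6,-30.6,12.3],"rot": [0,0,0]},
    {"offset": [-10.6,-30.6,12.3],"rot": [0,0,0]},
    {"offset": [-10.6,-30.6,12.3],"rot": [0,0,0]}
  ]
}}

```text
time: 25.95
position: [0.4652, -0.0168, 0.2995]
tool_rot: [1.0, -0.0, -0.0, -0.0]
ft_force: [-0.0, 0.7, -2.3]
grip_width: 0.0471
grip_force: 25.0
```

```bash
python3 - <<'E'
from h import *
v=vision.camera('side'); w=vision.camera('wrist')
cv2.imwrite('pics/s6.png',np.hstack([cv2.resize(v[120:300,240:420,::-1],(400,400)),cv2.resize(w[:,:,::-1],(400,400))])); 
print([(np.round(d['centre'],4).tolist(),round(d['conf'],2)) for d in nets.spot_point('side','pepper_mill')][:3])
o=get_obs();print(o['position'],o['tool_rot'],o['grip_width'],o['grip_force'])
E
```

```text
[]
[ 0.46506608 -0.01721693  0.29959214] [ 9.99999714e-01 -7.55417217e-04 -2.36040765e-05 -3.88829861e-05] 0.047045290149881534 25.007034567235564
```

View pics/s6.png

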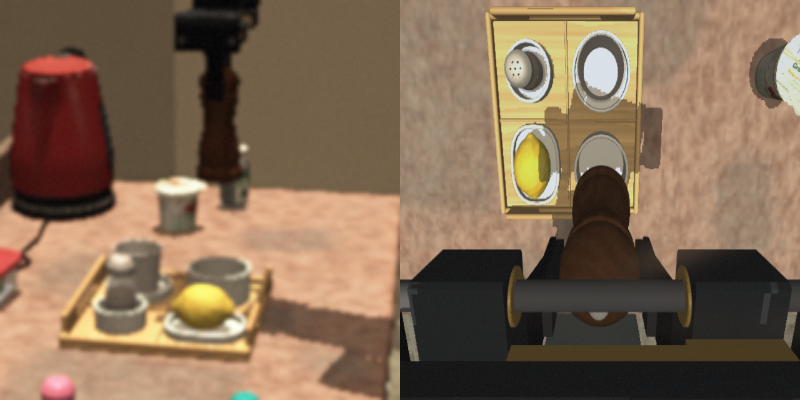

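The mill hangs upright over the tube. Lowering.

Call:
{"method": "apply_moves", "body": {
  "series": [
    {"offset": [0,-0.1,-3],"rot": [0,0,0]},
    {"offset": [0,-0.1,-6],"rot": [0,0,0]},
    {"offset": [0,-0.1,-9],"rot": [0,0,0]},
    {"offset": [0,-0.1,-11],"rot": [0,0,0]},
    {"offset": [0,-0.1,-13],"rot": [0,0,0]},
    {"offset": [0,-0.1,-14.5],"rot": [0,0,0]},
    {"offset": [0,-0.1,-15.5],"rot": [0,0,0]},
    {"offset": [0,-0.1,-16],"rot": [0,0,0]},
    {"offset": [0,-0.1,-16],"rot": [0,0,0]},
    {"offset": [0,-0.1,-16],"rot": [0,0,0]}
  ]
}}

```text
time: 27.1
position: [0.4655, -0.0189, 0.1401]
tool_rot: [1.0, -0.001, 0.001, 0.0]
ft_force: [0.1, -0.4, -1.8]
grip_width: 0.0467
grip_force: 25.0
```

Call:
{"method": "apply_moves", "body": {
  "series": [
    {"offset": [0,0,-0.1],"rot": [0,0,0]},
    {"offset": [0,0,-0.1],"rot": [0,0,0]}
  ]
}}

```text
time: 27.3
position: [0.4652, -0.0188, 0.1391]
tool_rot: [1.0, -0.001, 0.0, 0.0]
ft_force: [-0.0, -0.8, -2.6]
grip_width: 0.0472
grip_force: 25.0
```

Call:
{"method": "apply_moves", "body": {
  "series": [
    {"offset": [0,0,0],"rot": [0,0,0]},
    {"offset": [0,0,0],"rot": [0,0,0]},
    {"offset": [0,0,0],"rot": [0,0,0]},
    {"offset": [0,0,0],"rot": [0,0,0]},
    {"offset": [0,0,0],"rot": [0,0,0]},
    {"offset": [0,0,2],"rot": [0,0,0]},
    {"offset": [0,0,6],"rot": [0,0,0]},
    {"offset": [0,0,10],"rot": [0,0,0]},
    {"offset": [0,0,14],"rot": [0,0,0]},
    {"offset": [0,0,18],"rot": [0,0,0]},
    {"offset": [0,-25,18],"rot": [0,0,0]},
    {"offset": [0,-25,18],"rot": [0,0,0]},
    {"offset": [0,-25,18],"rot": [0,0,0]},
    {"offset": [0,-25,18],"rot": [0,0,0]},
    {"offset": [0,-25,18],"rot": [0,0,0]},
    {"offset": [0,-25,18],"rot": [0,0,0]},
    {"offset": [0,-25,18],"rot": [0,0,0]},
    {"offset": [0,-25,18],"rot": [0,0,0]}
  ],
  "hand": 1
}}

```text
time: 29.1
position: [0.4645, -0.2676, 0.3183]
tool_rot: [1.0, -0.001, -0.001, -0.001]
ft_force: [0.1, 0.3, 0.3]
grip_width: 0.0872
grip_force: 0.0
```

```bash
python3 - <<'E'
from h import *
I=[]
for cam,(y,x,h,w) in [('top',(160,110,160,260)),('side',(170,220,180,200))]:
  v=vision.camera(cam); I.append(cv2.resize(v[y:y+h,x:x+w,::-1],(400,400*h//w if cam=='x' else 360),interpolation=cv2.INTER_CUBIC))
  for n in ['salt_shaker','pepper_mill','steel_cup','lemon_mid','spice_jar','yoghurt_pot']: print(cam,n,[(np.round(d['centre'],3).tolist(),round(d['conf'],2)) for d in nets.spot_point(cam,n)][:3])
cv2.imwrite('pics/f7.png',np.hstack(I)); print(get_obs()['position'])
E
```

```text
top salt_shaker [([0.373, 0.4, -0.003], 0.72), ([0.564, 0.394, 0.002], 0.6), ([0.57, 0.085, 0.014], 0.59)]
top pepper_mill [([0.468, -0.021, 0.01], 0.88)]
top steel_cup []
top lemon_mid [([0.464, 0.081, 0.04], 0.84), ([0.465, 0.087, 0.006], 0.55)]
top spice_jar [([0.572, -0.017, 0.006], 0.22)]
top yoghurt_pot [([0.568, -0.286, -0.001], 0.93)]
side salt_shaker [([0.374, 0.397, -0.001], 0.74), ([0.56, 0.389, -0.001], 0.71)]
side pepper_mill [([0.462, -0.019, 0.015], 0.84), ([0.467, 0.084, 0.038], 0.48)]
side steel_cup [([0.57, -0.021, 0.012], 0.68), ([0.466, 0.085, 0.007], 0.66)]
side lemon_mid [([0.468, 0.084, 0.038], 0.85)]
side spice_jar [([0.498, -0.396, 0.002], 0.77)]
side yoghurt_pot [([0.573, -0.288, 0.0], 0.79)]
[ 0.46495681 -0.26880733  0.31864517]
```

View pics/f7.png

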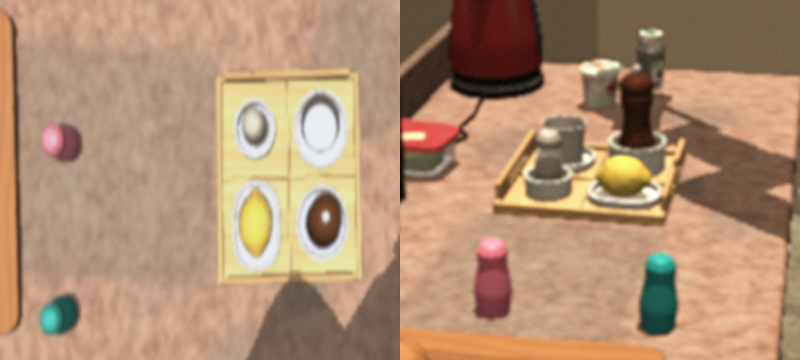

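All four items are upright or lying as asked in their holders, and the look-alikes, jar and pot are untouched. The arm is clear, so I'm handing in.

```bash
python3 -c "from rig import hand_in; print(hand_in())"
```

```text
the job is handed in; nothing more can be done
None
```

The job is handed in at about 29 s of the 104 s allowed: salt shaker, pepper mill, steel cup and lemon are each down in their holders, and the spice jar and yoghurt pot were left where they stood; the mill went in last because it would have blocked the gripper at the lemon dish.

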